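# Turn a plastic sample in the sanding jig

### The job

The long side of the plastic sample in the sanding jig is sanded; the short end is next. Press down the tail of the jig's rocker clamp so that its toe tips up and stays up, lift the sample out and set it down flat on the bench, then take it by its other two sides (the jig leaves finger room only at the left and right of the sample) and put it back flat with a quarter turn, either way round, close up and square against the fence and centred under the toe. Swing the toe back down so that the clamp holds the sample, and leave the sanding block, brush and marker where they lie.

Things in the scene. Friction and masses are not known exactly. Their poses are not given: they have to be found in the camera images.
- jig: Sanding jig, fixed. Origin on the bench top; x from its front (robot side) to its back, y left, z up. Plywood base 18 mm thick, x -12 to +195 mm, y -50 to +50. The sample lies on it in front of the fence and stands proud of its front edge; left and right of the sample is only flat base. Behind the fence a steel bracket carries the rocker clamp, pivot at x +120, z 78 mm.
- fence_face (a point): Foot of the fence's front face, at its middle, level with the top of the base: jig x +30, y 0, z 18 mm. The dark wooden fence runs along the jig's y, 100 mm long, 16 mm thick (to jig x +46), its top 48 mm above the bench.
- sample: Loose sawn block of mottled fused plastic, 48 mm along its x, 62 along its y, 36 high, about 0.11 kg; origin at the centre of its underside. Starts flat on the jig's base under the toe, its y along the fence and its long side within 2 mm of the fence. After the quarter turn its y lies along the jig's x; touching the fence its centre is then 31 mm in front of it.
- rocker (a joint): Angle of the rocker clamp (rad), about an axis along the jig's y. 0: shut, toe on the sample (-0.08 with nothing under it); grows as the toe tips up, to a stop at 1.36. The spring works over centre near 0.65: below, it snaps shut and holds the sample with about 4 N; above, it snaps to the stop and stays open. 5 to 15 N on the tail tips it.
- rocker_hinge (a point): Middle of the pivot. The rocker is a bent bar. Shut: dark steel toe arm (20 wide, 10 thick, 131 mm long) level to the front; tail up and back at 48 degrees, ending in a black ribbed grip (24 wide, 15 thick, 36 to 94 mm out). Open: toe arm 78 degrees up, leaning slightly to the front, end about 210 mm above the bench; tail 30 degrees down behind.
- rocker_toe (a point): Underside of the round rubber toe (17 mm across) on a spindle under the toe arm's end, 115 mm in front of the pivot, moves with the rocker. Shut: at jig x +5, y 0. Open: it faces the front. To shut the open clamp, push the toe arm from behind to the front, 30 to 60 mm above the pivot, until it is past centre and snaps.
- rocker_tail (a point): Top of the black grip 80 mm out from the pivot, the place to press; moves with the rocker. A straight downward push 50 mm behind the pivot works all the way: there the grip's top is 67 mm above the pivot when shut, and 20 mm below it when open.
- sanding_block: Bystander: brown sanding block 63x111x29 mm on the bench to the right of the jig; origin at the centre of its underside.
- dust_brush: Bystander: wooden dust brush 39x196x13 mm on the bench to the right of the jig; origin at the centre of its underside, long along its y.
- marker: Bystander: black marker pen 13x136x14 mm on the bench, about 250 mm left of the jig's origin; origin at the centre of its underside, long along its y. The bench between jig and marker is free.
There are look-alikes about, which are no part of the job. What is shaped like the sample but orange or red is not meant.

How it is judged:
By the outcome, as a careful person would: the job done as asked, in the order asked, and still so for the second after the job is handed in, with the robot touching nothing.
It also fails if it takes over 72 s, if anything falls off the work surface, if the arm or the gripper's body presses on something with over 40 N, if the wrist force passes 120 N, or if a joint passes its speed limit or range.

### The arm

A 6-joint arm with a two-finger parallel gripper is mounted at the origin on a cart in front of the work surface, level with it; the furniture and walls round the work are solid. World frame = base frame: x ahead of the robot, y to its left, z up, the work surface at z = 0. Lengths are in m, angles in rad, forces in N, time in s.
With the tool pointing down it reaches from about 0.4 to 0.825 m from the base axis. Payload 7 kg.
Tool frame: the origin (TCP) lies at the very end of the fingers, on their centre line; the grasp point (between the pads) lies 19 mm behind it; z points along the fingers, y is the line along which they close (so a half turn about z gives the same grasp; the last joint's range is limited). The gripper opens to 88 mm and grips with 3 to 60 N. Pads are 19 mm wide; open, the fingers measure 130 mm over their backs; the gripper's body (78 mm by 193 mm) begins 47 mm behind the grasp point.
Start: joints at [1.616, 0.359, 0.012, 0, -1.224, -0.288], TCP at [0.162, 0.655, 0.227] pointing down, gripper open.
Joint ranges: [-3.07, 3.07], [-1.43, 2.12], [-1.02, 1.25], [-3.03, 1.67], [-3.05, -0], [-3.03, 3.03]. Speed limits (rad/s): [2.39, 2.39, 3.01, 3.14, 3.14, 3.14].

### API

Orientations are given as a 3x3 rotation matrix whose columns are the frame's x, y, z axes.
In Python, from bench import arm gives the robot as it stands. The module is installed in compiled form; this text tells all that it offers.
- The arm moves only by the shell command python3 -m creep 'ROWS' [FORCE]. ROWS is JSON, a list of rows, each a list of 3 entries, a list of its own where there are three numbers: the closure, from -1 (fully open) to 1 (shut), then the shift along the tool's x, y, z each as a share of 0.25 m, from -1 to 1, then the turn, a rotation vector about the tool's x, y, z each as a share of 90 degrees, from -1 to 1. A call has 1 to 20 rows; each row shifts and turns the commanded pose from where the row before left it, along the tool's axes as they then stand; what a row does not reach is not made up. A row lasts 1/10 s, in which the tool goes at most 50 mm and 8.59 degrees, less where a joint would pass 70% of its speed; a pose out of reach is approached as far as the arm can. A call with a number of a shift or a turn outside -1 to 1 is refused whole. A call with a gripper value outside its range is refused whole. The fingers move at their own pace and stop on an object; FORCE is the grip in N (left out, the last holds). Time passes only in rows, so rows that do not move let the fingers close. It gives the time, the measured TCP pose, the force, the opening and the grip force at its end, in the units of the state.
- arm.observe(): the state, without advancing time (a new reading comes with each control period).
- arm.capture(name): name is "scene" or "top"; returns the picture (400x640x3 uint8, blue, green, red); there is no depth.
- arm.camera_info(name): a dict with "K" (3x3 intrinsics, pixels), "k1" (the pictures are not rectified: a ray, as slopes to the right and down, at radius r is drawn at 1 + k1 r^2 times it, then the intrinsics apply), "rvec" (rotation vector, rad) and "tvec" (3), from world to camera coordinates, as OpenCV has them. Camera axes: x right, y down, z forward; pixel columns grow to the right and rows downward; lengths in m; the calibration is good to about 2 mm. A picture is of the moment at which its call begins. camera_info takes no time and is no camera call.
- arm.hand_in(): hands the job in; it is judged then, once.
Trained networks look in the newest picture that a camera, given by its name, has taken for a name from the list of things; names that differ only in an ending like _2 or _b are one class to them, and where a whole thing is asked for, a point or a joint stands for the part that bears it (a point fixed in the world has none). Each returns a list of dicts, best first, with "score" (0 to 1); they miss things now and then, are a little off and sometimes report something else, mostly with a low value. They report only what shows in the picture. A call takes as long as a camera call. They do not tell look-alikes from the thing itself.
- arm.regions_of(camera, target): "pixels" (400x640 bool, what is visible of it) and "xy" ([column, row] in pixels, amid what is visible of it).
- arm.mark_of(camera, target): "xy" ([column, row] in pixels: a listed point, or the origin of a listed thing).
The state is a dict: "clock": time; "joint_positions": joint angles; "qd": joint speeds; "tau": joint torques, N m; "position": TCP position; "eef_rot": TCP orientation; "contact_force": force on the tool from outside, world axes, zero at the start; "ft_torque": the same for the moment, N m; "opening": opening from 0.0 (shut) to 1.0 (fully open); "finger_force": force on a finger pad.
Only numpy, scipy, OpenCV 4.12 (cv2) and the standard library are available. Lean on these libraries where they do the work, as an engineer would, in place of code of your own. Each camera call takes 0.05 s, during which the arm holds its last target. There are 200 camera calls.

## Working session

There is one attempt and no reset: what is moved stays moved. The work goes in short steps, Python scripts to look and compute and a shell command to move; the robot and the scene stay as the last step left them, time stands still between calls to the robot, and variables do not carry over. Pictures are saved under pics/ and viewed, at most 10 in all, crops included, and the job is handed in when it is done.

```bash
mkdir -p pics; cat > h.py <<'E'
import numpy as np, cv2
from bench import arm
def cam(n):
    c=arm.camera_info(n);K=np.array(c["K"],float);R=cv2.Rodrigues(np.array(c["rvec"],float))[0];t=np.array(c["tvec"],float).ravel()
    return K,np.array([float(c["k1"]),0,0,0]),R,t
def ray(n,xy):
    K,d,R,t=cam(n)
    p=cv2.undistortPoints(np.array([[xy]],float),K,d).ravel()
    return -R.T@t, R.T@np.array([p[0],p[1],1])
def at_z(n,xy,z):
    o,v=ray(n,xy);return o+v*(z-o[2])/v[2]
def proj(n,P):
    K,d,R,t=cam(n);return cv2.projectPoints(np.array(P,float).reshape(-1,1,3),cv2.Rodrigues(R)[0],t,K,d)[0].reshape(-1,2)
def tri(xa,xb):
    (o1,d1),(o2,d2)=ray("scene",xa),ray("top",xb)
    A=np.c_[d1,-d2];s=np.linalg.lstsq(A,o2-o1,rcond=None)[0]
    a,b=o1+d1*s[0],o2+d2*s[1];return (a+b)/2,np.linalg.norm(a-b)
E
python3 - <<'E'
from h import *
np.set_printoptions(precision=4,suppress=True)
ims=[]
for n in("scene","top"):
    im=arm.capture(n);cv2.imwrite(f"pics/{n}0.png",im)
    o,_=ray(n,(320,200));print(n,o)
    for t in("jig","fence_face","sample","rocker_hinge","rocker_toe","rocker_tail","sanding_block","dust_brush","marker"):
        print(n,t,[(np.round(r["xy"],1).tolist(),round(float(r["score"]),2)) for r in arm.mark_of(n,t)][:4])
s=arm.observe();print(s)
E
```

```text
scene [-0.1481 -0.2494  0.8755]
scene jig [([344.0, 252.1], 0.84), ([361.9, 195.0], 0.34)]
scene fence_face [([350.4, 236.2], 0.83)]
scene sample [([330.1, 278.1], 0.94), ([348.2, 239.8], 0.57), ([368.4, 314.4], 0.57)]
scene rocker_hinge [([364.7, 195.0], 0.74)]
scene rocker_toe [([348.4, 231.1], 0.7)]
scene rocker_tail [([367.2, 168.8], 0.85)]
scene sanding_block [([416.7, 279.1], 0.78)]
scene dust_brush [([410.3, 219.2], 0.67)]
scene marker [([249.3, 237.7], 0.71), ([348.6, 228.0], 0.6)]
top [0.2757 0.1043 1.2163]
top jig [([355.2, 212.0], 0.73), ([357.8, 206.9], 0.41)]
top fence_face [([350.2, 196.9], 0.92), ([354.4, 209.1], 0.52)]
top sample [([360.3, 254.0], 0.77), ([413.0, 270.9], 0.66), ([353.7, 210.7], 0.63)]
top rocker_hinge [([344.4, 157.8], 0.9), ([256.7, 260.1], 0.38), ([356.8, 207.1], 0.18)]
top rocker_toe [([358.7, 205.4], 0.92)]
top rocker_tail [([340.6, 131.4], 0.97)]
top sanding_block [([428.8, 208.7], 0.93)]
top dust_brush [([391.4, 144.0], 0.88)]
top marker [([256.4, 259.9], 0.78)]
{'clock': 1.0, 'joint_positions': array([ 1.6161,  0.3586,  0.0119, -0.    , -1.2241, -0.2881]), 'qd': array([-0.0009,  0.0003,  0.0009,  0.0005,  0.0015,  0.0011]), 'tau': array([ -0.0008, -58.2395,  29.33  ,   7.0021,   0.0125,  -0.    ]), 'position': array([0.1623, 0.6552, 0.2266]), 'eef_rot': array([[ 0.9707, -0.2404, -0.    ],
       [-0.2404, -0.9707,  0.    ],
       [-0.    ,  0.    , -1.    ]]), 'contact_force': array([ 0.1699, -0.5499,  0.3105]), 'ft_torque': array([ 0.0225,  0.0395, -0.0183]), 'finger_force': 0.0, 'opening': 1.003270998043551}
```

View pics/scene0.png

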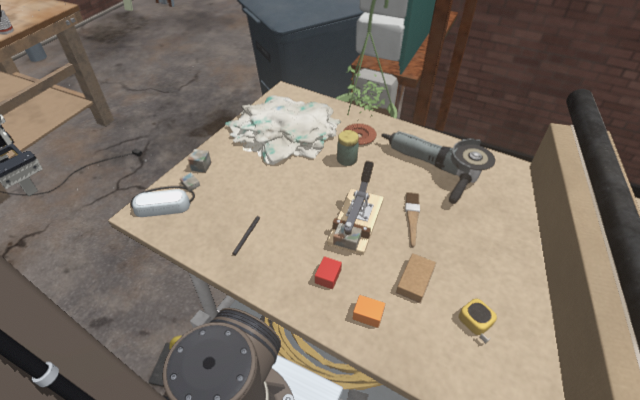

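View pics/top0.png

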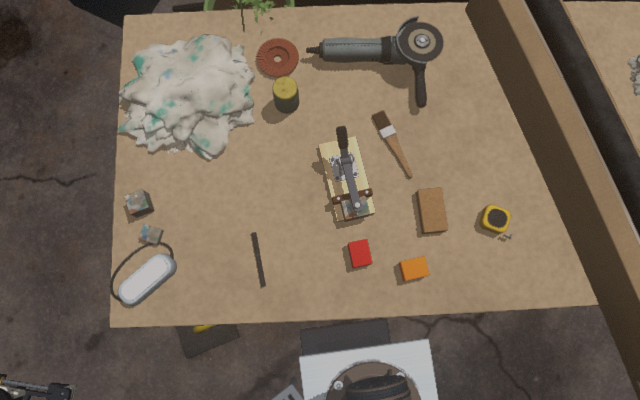

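The scene view shows the jig with the mottled sample under the toe at (348,238), or (354,211) in the top view. The other candidates are the red block at scene (329,272) and the orange one at (368,311). Only the mottled block in the jig fits the description, since orange and red are excluded. Next I work out the jig pose and check the sample in a crop.

```bash
python3 - <<'E'
from h import *
np.set_printoptions(precision=4,suppress=True)
pts={"fence_face":((350.4,236.2),(350.2,196.9)),"rocker_hinge":((364.7,195),(344.4,157.8)),"rocker_toe":((348.4,231.1),(358.7,205.4)),"rocker_tail":((367.2,168.8),(340.6,131.4)),"sample":((348.2,239.8),(353.7,210.7)),"jig":((344,252.1),(355.2,212.0))}
loc={"fence_face":(.03,0,.018),"rocker_hinge":(.12,0,.078),"rocker_toe":(.005,0,.054),"rocker_tail":None,"jig":(0,0,0)}
a=np.deg2rad(48);loc["rocker_tail"]=(.12+.08*np.cos(a)-.0075*np.sin(a),0,.078+.08*np.sin(a)+.0075*np.cos(a))
print(loc["rocker_tail"])
for k,(s,t) in pts.items(): print(k,*tri(s,t), "top@z",at_z("top",t,(loc.get(k)or(0,0,.018))[2]))
from scipy.optimize import least_squares
def J(p,l):
    c,s=np.cos(p[2]),np.sin(p[2]);l=np.array(l);return np.array([p[0]+c*l[0]-s*l[1],p[1]+s*l[0]+c*l[1],l[2]])
ks=list(loc)
# full-mask outlines too: fence_face excluded nothing
def f(p): return np.concatenate([np.r_[(proj("scene",J(p,loc[k]))[0]-pts[k][0]),(proj("top",J(p,loc[k]))[0]-pts[k][1])] for k in ks])
r=least_squares(f,[.5,.05,0],loss="soft_l1");print(r.x,np.rad2deg(r.x[2]));print(f(r.x).reshape(-1,4))
p=r.x
for n,x0,y0,x1,y1 in(("scene",310,150,410,290),("top",300,115,400,235)):
    im=cv2.imread(f"pics/{n}0.png");S=5
    c=cv2.resize(im[y0:y1,x0:x1],None,fx=S,fy=S,interpolation=cv2.INTER_CUBIC)
    def dr(L,col):
        q=((proj(n,[J(p,l) for l in L])-[x0,y0]+.5)*S).astype(int);cv2.polylines(c,[q],True,col,1)
    dr([(-.012,-.05,.018),(.195,-.05,.018),(.195,.05,.018),(-.012,.05,.018)],(0,255,0))
    dr([(.03,-.05,.048),(.046,-.05,.048),(.046,.05,.048),(.03,.05,.048)],(255,0,255))
    dr([(.029,-.031,.054),(-.019,-.031,.054),(-.019,.031,.054),(.029,.031,.054)],(255,255,0))
    cv2.imwrite(f"pics/c{n}.png",c)
a,b=cv2.imread("pics/cscene.png"),cv2.imread("pics/ctop.png")
H=600;b=cv2.copyMakeBorder(b,0,max(0,a.shape[0]-b.shape[0]),0,0,0)
o=np.hstack([a,b]);o=cv2.resize(o,None,fx=min(800/o.shape[1],600/o.shape[0]),fy=min(800/o.shape[1],600/o.shape[0]),interpolation=cv2.INTER_AREA);cv2.imwrite("pics/crop1.png",o)
E
```

```text
(np.float64(0.1679568623176282), 0, np.float64(0.142470065585883))
fence_face [ 0.5218 -0.0213 -0.0073] 0.0013436545304475393 top@z [ 0.5171 -0.0193  0.018 ]
rocker_hinge [ 0.6078 -0.0176  0.0694] 0.008197557724233926 top@z [ 0.6031 -0.0132  0.078 ]
rocker_toe [ 0.4833 -0.0299  0.0622] 0.005122434510905618 top@z [ 0.4862 -0.0331  0.054 ]
rocker_tail [ 0.6544 -0.0076  0.1243] 0.002612599923610694 top@z [ 0.6489 -0.0069  0.1425]
sample [ 0.4821 -0.0254  0.0235] 0.007294074149556358 top@z [ 0.481  -0.0229  0.018 ]
jig [ 0.4811 -0.0261 -0.0247] 0.01125967709856582 top@z [ 0.4803 -0.0281  0.    ]
[ 0.4811 -0.0276  0.1165] 6.67596953961192
[[ 0.1376 -2.7893  2.2287  2.1207]
 [-3.657  -0.5436  0.3421  1.0441]
 [ 0.1842  0.6495 -2.4667  0.359 ]
 [ 0.3166 -3.6841  0.558   0.3143]
 [ 3.0037 -5.931  -0.2646 -0.3146]]
```

View pics/crop1.png

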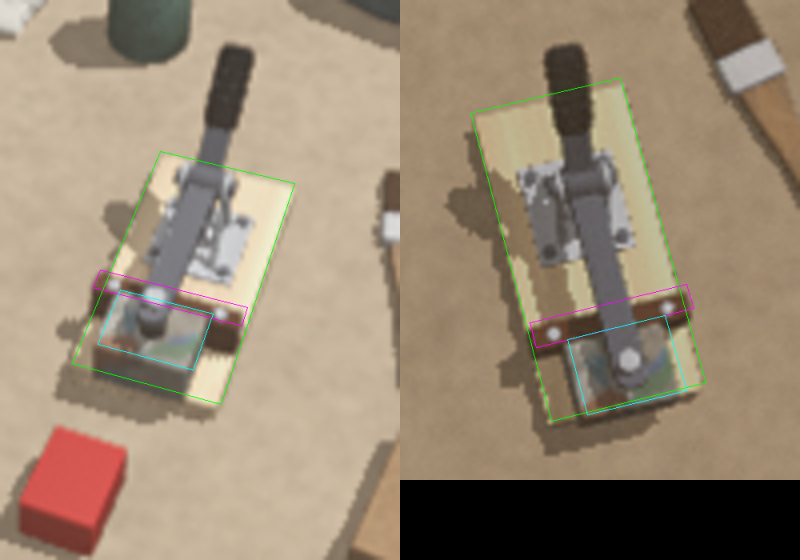

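The crop confirms the mottled sample in the jig (scene crop (155,345)); the red block is a decoy. My jig outline is a few mm off, so I'll refine it with an edge fit in each camera.

```bash
cat > fit.py <<'E'
from h import *
from scipy.optimize import differential_evolution
from scipy.ndimage import map_coordinates
def J(p,l):
    c,s=np.cos(p[2]),np.sin(p[2]);l=np.atleast_2d(l);return np.c_[p[0]+c*l[:,0]-s*l[:,1],p[1]+s*l[:,0]+c*l[:,1],l[:,2]]
def seg(a,b,n=60): return np.array(a)+np.linspace(0.03,.97,n)[:,None]*(np.array(b)-np.array(a))
def grads(im):
    im=cv2.GaussianBlur(im,(0,0),.7).astype(float);return [cv2.Sobel(im,cv2.CV_64F,1,0,ksize=3),cv2.Sobel(im,cv2.CV_64F,0,1,ksize=3)]
def score(n,G,p,segs):
    t=0
    for s in segs:
        q=proj(n,J(p,s));d=q[-1]-q[0];N=np.array([-d[1],d[0]])/np.linalg.norm(d)
        g=sum(N[i]*np.stack([map_coordinates(G[i][:,:,c],[q[:,1],q[:,0]],order=1) for c in range(3)],-1) for i in(0,1))
        t+=np.linalg.norm(g.mean(0))   # consistent signed edge
    return t
def fit(n,im,segs,p0,w,seed=0):
    G=grads(im);r=differential_evolution(lambda p:-score(n,G,p,segs),[(a-b,a+b) for a,b in zip(p0,w)],seed=seed,popsize=12,maxiter=40,tol=1e-6);return r.x,-r.fun
E
python3 - <<'E'
from fit import *
np.set_printoptions(precision=4,suppress=True)
z=.018
B=[seg((.195,-.05,z),(.195,.05,z)),seg((.05,-.05,z),(.195,-.05,z)),seg((.05,.05,z),(.195,.05,z)),seg((-.012,-.05,z),(.02,-.05,z)),seg((-.012,-.05,0),(-.012,.05,0)),
 seg((.03,-.05,.048),(.03,-.014,.048)),seg((.03,.05,.048),(.03,.014,.048)),seg((.046,-.05,.048),(.046,-.014,.048)),seg((.046,.05,.048),(.046,.014,.048))]
P=[]
for n in("scene","top"):
    im=cv2.imread(f"pics/{n}0.png")
    p,s=fit(n,im,B,[.481,-.027,.12],[.015,.015,.1]);print(n,p,np.rad2deg(p[2]),s);P.append(p)
im=[cv2.imread(f"pics/{n}0.png") for n in("scene","top")];G=[grads(i) for i in im]
r=differential_evolution(lambda p:-sum(score(n,g,p,B) for n,g in zip(("scene","top"),G)),[(.466,.496),(-.042,-.012),(.02,.22)],seed=1,popsize=12,maxiter=40);pj=r.x;print("joint",pj,np.rad2deg(pj[2]))
# sample top edges, in world: vars x,y,yaw
zt=.054
S=[seg((-.024,-.031,zt),(-.024,.031,zt)),seg((-.024,-.031,zt),(.02,-.031,zt)),seg((-.024,.031,zt),(.02,.031,zt))]
c0=J(pj,(.005,0,0))[0]
for n,i in zip(("scene","top"),im):
    p,s=fit(n,i,S,[c0[0],c0[1],pj[2]],[.012,.012,.1]);
    d=p[:2]-pj[:2];c,s_=np.cos(pj[2]),np.sin(pj[2]);print("sample",n,p,"in jig",c*d[0]+s_*d[1],-s_*d[0]+c*d[1])
np.save("jig.npy",pj)
outs=[]
for n,x0,y0,x1,y1,i in(("scene",320,150,400,260,im[0]),("top",310,120,390,230,im[1])):
    Sx=5;c=cv2.resize(i[y0:y1,x0:x1],None,fx=Sx,fy=Sx,interpolation=cv2.INTER_CUBIC)
    for s in B: cv2.polylines(c,[((proj(n,J(pj,s))-[x0,y0]+.5)*Sx).astype(int)],False,(0,255,0),1)
    outs.append(c)
cv2.imwrite("pics/crop2.png",np.hstack(outs))
E
```

```text
Traceback (most recent call last):
  File "fit.py", line 17, in fit
    G=grads(im);r=differential_evolution(lambda p:-score(n,G,p,segs),[(a-b,a+b) for a,b in zip(p0,w)],seed=seed,popsize=12,maxiter=40,tol=1e-6);return r.x,-r.fun
                  ~~~~~~~~~~~~~~~~~~~~~~^^^^^^^^^^^^^^^^^^^^^^^^^^^^^^^^^^^^^^^^^^^^^^^^^^^^^^^^^^^^^^^^^^^^^^^^^^^^^^^^^^^^^^^^^^^^^^^^^^^^^^^
  File "fit.py", line 17, in <lambda>
    G=grads(im);r=differential_evolution(lambda p:-score(n,G,p,segs),[(a-b,a+b) for a,b in zip(p0,w)],seed=seed,popsize=12,maxiter=40,tol=1e-6);return r.x,-r.fun
                                                   ~~~~~^^^^^^^^^^^^
  File "fit.py", line 12, in score
    q=proj(n,J(p,s));d=q[-1]-q[0];N=np.array([-d[1],d[0]])/np.linalg.norm(d)
  File "h.py", line 13, in proj
    K,d,R,t=cam(n);return cv2.projectPoints(np.array(P,float).reshape(-1,1,3),cv2.Rodrigues(R)[0],t,K,d)[0].reshape(-1,2)
            ~~~^^^
  File "h.py", line 4, in cam
    c=arm.camera_info(n);K=np.array(c["K"],float);R=cv2.Rodrigues(np.array(c["rvec"],float))[0];t=np.array(c["tvec"],float).ravel()
ValueError: time passes only in moves, steps and waits
```

Too many calls to `camera_info`, so I'll cache it.

```bash
sed -i 's/^def cam/import functools\n@functools.cache\ndef cam/' h.py
cat > m1.py <<'E'
from fit import *
np.set_printoptions(precision=4,suppress=True)
z=.018
B=[seg((.195,-.05,z),(.195,.05,z)),seg((.05,-.05,z),(.195,-.05,z)),seg((.05,.05,z),(.195,.05,z)),seg((-.012,-.05,z),(.02,-.05,z)),seg((-.012,-.05,0),(-.012,.05,0)),
 seg((.03,-.05,.048),(.03,-.014,.048)),seg((.03,.05,.048),(.03,.014,.048)),seg((.046,-.05,.048),(.046,-.014,.048)),seg((.046,.05,.048),(.046,.014,.048))]
im=[cv2.imread(f"pics/{n}0.png") for n in("scene","top")];G=[grads(i) for i in im]
for n,i in zip(("scene","top"),im):
    p,s=fit(n,i,B,[.481,-.027,.12],[.015,.015,.1]);print(n,p,np.rad2deg(p[2]),s)
r=differential_evolution(lambda p:-sum(score(n,g,p,B) for n,g in zip(("scene","top"),G)),[(.466,.496),(-.042,-.012),(.02,.22)],seed=1,popsize=12,maxiter=40);pj=r.x;print("joint",pj,np.rad2deg(pj[2]))
zt=.054
S=[seg((-.024,-.031,zt),(-.024,.031,zt)),seg((-.024,-.031,zt),(.02,-.031,zt)),seg((-.024,.031,zt),(.02,.031,zt))]
c0=J(pj,(.005,0,0))[0]
for n,i in zip(("scene","top"),im):
    p,s=fit(n,i,S,[c0[0],c0[1],pj[2]],[.012,.012,.1]);
    d=p[:2]-pj[:2];c,s_=np.cos(pj[2]),np.sin(pj[2]);print("sample",n,p,"in jig",c*d[0]+s_*d[1],-s_*d[0]+c*d[1])
np.save("jig.npy",pj)
outs=[]
for n,x0,y0,x1,y1,i in(("scene",320,150,400,260,im[0]),("top",310,120,390,230,im[1])):
    Sx=5;c=cv2.resize(i[y0:y1,x0:x1],None,fx=Sx,fy=Sx,interpolation=cv2.INTER_CUBIC)
    for s in B: cv2.polylines(c,[((proj(n,J(pj,s))-[x0,y0]+.5)*Sx).astype(int)],False,(0,255,0),1)
    outs.append(c)
cv2.imwrite("pics/crop2.png",np.hstack(outs))
E
python3 m1.py
```

```text
scene [ 0.4781 -0.0253  0.0898] 5.143245105030649 1619.1017690044785
top [ 0.4764 -0.025   0.0932] 5.3406571756592625 1766.9842840484496
joint [ 0.4779 -0.0253  0.0936] 5.36288174479785
sample scene [ 0.4842 -0.0244  0.0645] in jig 0.006361347065331549 0.0002848586896019264
sample top [ 0.4844 -0.0247  0.0743] in jig 0.006535381735150668 -7.528849183486349e-05
```

View pics/crop2.png

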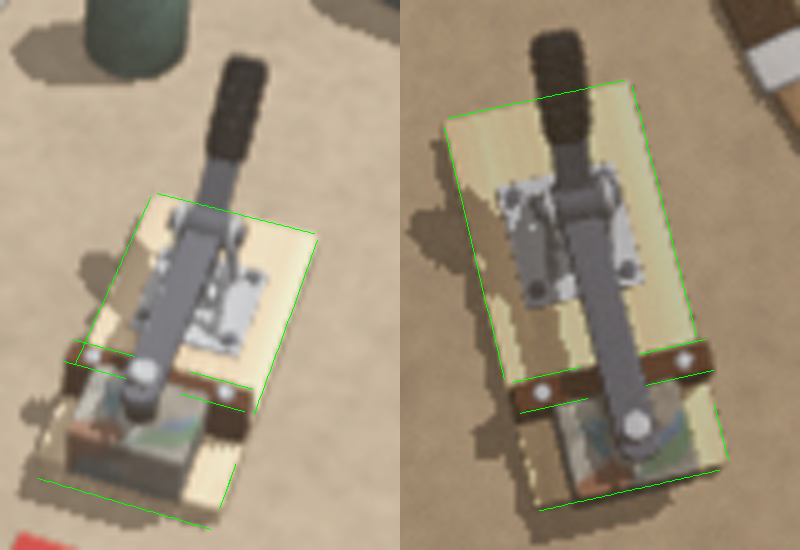

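Both cameras now agree on the jig: origin (0.478, -0.025), yaw 5.4°. The sample sits at jig (+0.006, 0), as it should. First I turn the tool to line up with the jig (tool x = jig x, tool y = -jig y), then go above the tail with the fingers shut.

```bash
cat > st.py <<'E'
from fit import *
np.set_printoptions(precision=4,suppress=True)
p=np.load("jig.npy");s=arm.observe();d=s["position"][:2]-p[:2];c,k=np.cos(p[2]),np.sin(p[2]);R=s["eef_rot"]
print("t",round(s["clock"],2),"jig xyz",c*d[0]+k*d[1],-k*d[0]+c*d[1],s["position"][2],"yaw-jig deg",np.rad2deg(np.arctan2(R[1,0],R[0,0])-p[2]),"z",R[:,2],"F",s["contact_force"],"open",s["opening"],s["finger_force"])
E
python3 -m creep '[[1,[0,0,0],[0,0,-0.0715]],[1,[0,0,0],[0,0,-0.0715]],[1,[0,0,0],[0,0,-0.0715]],[1,[0.05,0.083,0],[0,0,0]],[1,[0.099,0.1664,0],[0,0,0]],[1,[0.099,0.1664,0],[0,0,0]],[1,[0.099,0.1664,0],[0,0,0]],[1,[0.099,0.1664,0],[0,0,0]],[1,[0.099,0.1664,0],[0,0,0]],[1,[0.099,0.1664,0],[0,0,0]],[1,[0.099,0.1664,0],[0,0,0]],[1,[0.099,0.1664,0],[0,0,0]],[1,[0.099,0.1664,0],[0,0,0]],[1,[0.099,0.1664,0],[0,0,0]],[1,[0.099,0.1664,0],[0,0,0]],[1,[0.099,0.1664,0],[0,0,0]],[1,[0.099,0.1664,0],[0,0,0]],[1,[0.099,0.1664,0],[0,0,0]],[1,[0.099,0.1664,0],[0,0,0]]]' 10
python3 st.py; python3 -c "
from h import *
print(at_z('top',(256.4,259.9),0),at_z('top',(428.8,208.7),.015),at_z('top',(360,254),.02))"
```

```text
clock: 2.9
position: [0.606, 0.0475, 0.2269]
eef_rot: [[0.996, 0.094, 0.001], [0.094, -0.996, 0.0], [0.001, -0.0, -1.0]]
contact_force: [-0.1, 0.5, -0.9]
opening: 0.008
finger_force: 0.0
t 2.9 jig xyz 0.13436829530743916 0.0605171909335334 0.22686872872206515 yaw-jig deg 0.03521505406952373 z [ 0.0007  0.0002 -1.    ] F [-0.117   0.5353 -0.86  ] open 0.007504256679528089 0.0
[0.39203433 0.23351837 0.        ] [ 0.46198637 -0.21209411  0.015     ] [ 0.37166879 -0.02239689  0.02      ]
```

```bash
python3 -m creep '[[1,[0.074,0.121,0],[0,0,0]],[1,[0.074,0.121,0],[0,0,0]],[1,[0,0,0.15],[0,0,0]],[1,[0,0,0.14],[0,0,0]],[1,[0,0,0.05],[0,0,0]],[1,[0,0,0.03],[0,0,0]],[1,[0,0,0.03],[0,0,0]]]'; python3 st.py
```

```text
clock: 3.6
position: [0.6491, -0.0075, 0.1279]
eef_rot: [[0.995, 0.095, 0.003], [0.095, -0.995, -0.0], [0.003, 0.001, -1.0]]
contact_force: [1.1, 0.0, 8.4]
opening: -0.001
finger_force: 3.2
t 3.6 jig xyz 0.17216304477026667 0.0017205484608856618 0.12792896630996933 yaw-jig deg 0.07911789197968472 z [ 0.0034 -0.0004 -1.    ] F [1.1068 0.0237 8.3737] open -0.0012175353873391393 3.1616707518696785
```

```bash
python3 -m creep '[[1,[0,0,0.03],[0,0,0]],[1,[0,0,0.03],[0,0,0]],[1,[0,0,0.03],[0,0,0]],[1,[0,0,0.03],[0,0,0]],[1,[0,0,0.03],[0,0,0]],[1,[0,0,0.03],[0,0,0]],[1,[0,0,0.03],[0,0,0]],[1,[0,0,0.02],[0,0,0]],[1,[0,0,0],[0,0,0]],[1,[0,0,0],[0,0,0]],[1,[0,0,0],[0,0,0]]]'; python3 st.py
```

```text
clock: 4.7
position: [0.6477, -0.0074, 0.0694]
eef_rot: [[0.996, 0.094, 0.001], [0.094, -0.996, 0.0], [0.001, 0.0, -1.0]]
contact_force: [0.9, 1.0, 0.9]
opening: 0.008
finger_force: 0.0
t 4.7 jig xyz 0.17080422121528777 0.001963401784100486 0.06940383886340248 yaw-jig deg 0.03286754489696189 z [ 0.0005  0.     -1.    ] F [0.861  1.0081 0.8729] open 0.008147424694276774 0.0
```

```bash
python3 -m creep '[[1,[0,0,-0.1],[0,0,0]],[1,[0,0,-0.19],[0,0,0]],[1,[0,0,-0.19],[0,0,0]],[1,[0,0,-0.19],[0,0,0]],[1,[0,0,-0.1],[0,0,0]],[-1,[-0.165,0.002,0],[0,0,0]],[-1,[-0.165,0.002,0],[0,0,0]],[-1,[-0.165,0.002,0],[0,0,0]],[-1,[-0.165,0.002,0],[0,0,0]],[-1,[0,0,0],[0,0,0]],[-1,[0,0,0.1],[0,0,0]],[-1,[0,0,0.15],[0,0,0]],[-1,[0,0,0.15],[0,0,0]],[-1,[0,0,0.15],[0,0,0]],[-1,[0,0,0],[0,0,0]]]'; python3 st.py
python3 - <<'E'
from h import *
a=arm.capture("scene");b=arm.capture("top")
cv2.imwrite("pics/s3.png",np.hstack([cv2.resize(a[130:290,280:440],None,fx=2.5,fy=2.5),cv2.resize(b[110:270,280:440],None,fx=2.5,fy=2.5)]))
E
```

```text
clock: 6.2
position: [0.4803, -0.0257, 0.1204]
eef_rot: [[0.996, 0.093, -0.007], [0.093, -0.996, -0.002], [-0.008, 0.001, -1.0]]
contact_force: [-0.5, 0.4, 1.3]
opening: 0.855
finger_force: 0.0
t 6.2 jig xyz 0.0024095444345703853 -0.0005988167813152331 0.12039658793632188 yaw-jig deg -0.021517740855697586 z [-0.0074 -0.0016 -1.    ] F [-0.4792  0.3834  1.3353] open 0.8548826697316834 0.0
```

View pics/s3.png

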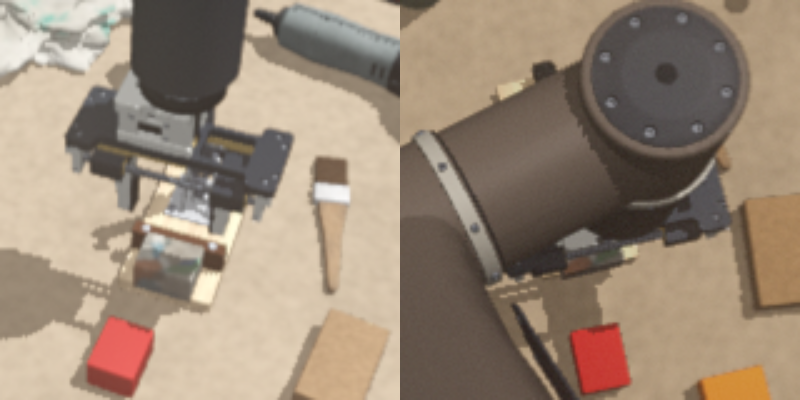

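The clamp is open, and the sample at (168,262) in the left crop is clear. I go down and grip.

```bash
python3 -m creep '[[-1,[0,0,0.1],[0,0,0]],[-1,[0,0,0.1],[0,0,0]],[-1,[0,0,0.1],[0,0,0]],[-1,[0,0,0.08],[0,0,0]],[-1,[0,0,0],[0,0,0]],[-1,[0,0,0],[0,0,0]]]'; python3 st.py; python3 -m creep '[[0.5,[0,0,0],[0,0,0]],[1,[0,0,0],[0,0,0]],[1,[0,0,0],[0,0,0]],[1,[0,0,0],[0,0,0]],[1,[0,0,0],[0,0,0]],[1,[0,0,0],[0,0,0]]]' 20; python3 st.py
```

```text
clock: 6.9
position: [0.485, -0.0245, 0.0309]
eef_rot: [[0.996, 0.095, 0.002], [0.095, -0.996, 0.0], [0.002, -0.0, -1.0]]
contact_force: [0.3, 0.8, -0.1]
opening: 0.999
finger_force: 0.0
t 6.9 jig xyz 0.007205566247784319 0.00012881487530122374 0.03090350358741973 yaw-jig deg 0.06545265568479225 z [ 0.0023  0.0004 -1.    ] F [ 0.2566  0.7813 -0.1445] open 0.9985046375044047 0.0
clock: 7.5
position: [0.4838, -0.0247, 0.0297]
eef_rot: [[0.996, 0.094, 0.001], [0.094, -0.996, 0.0], [0.001, -0.0, -1.0]]
contact_force: [-1.5, 0.8, 6.8]
opening: 0.708
finger_force: 20.0
t 7.5 jig xyz 0.0059998204246487176 1.6369215084276797e-06 0.029695767925761802 yaw-jig deg 0.040348873216514876 z [ 0.0009  0.0003 -1.    ] F [-1.4944  0.8337  6.8269] open 0.707747415088198 19.995328187942505
```

```bash
python3 -m creep '[[1,[0,0,-0.04],[0,0,0]],[1,[0,0,-0.1],[0,0,0]],[1,[0,0,-0.1],[0,0,0]],[1,[0.034,-0.1,0],[0,0,0]],[1,[0.034,-0.16,0],[0,0,0]],[1,[0.034,-0.16,0],[0,0,0]],[1,[0.034,-0.14,0],[0,0,0]],[1,[0,0,0],[0,0,0]],[1,[0,0,0.1],[0,0,0]],[1,[0,0,0.1],[0,0,0]],[1,[0,0,0.06],[0,0,0]],[1,[0,0,0],[0,0,0]],[1,[0,0,0],[0,0,0]],[1,[0,0,0],[0,0,0]]]'; python3 st.py; python3 -c "
from bench import arm
print(arm.observe()['joint_positions'])"
```

```text
clock: 8.9
position: [0.5047, 0.1179, 0.0252]
eef_rot: [[0.996, 0.094, 0.001], [0.094, -0.996, 0.001], [0.001, -0.001, -1.0]]
contact_force: [0.0, -0.6, -1.1]
opening: 0.701
finger_force: 20.0
t 8.9 jig xyz 0.04014402775642006 0.14004350873569976 0.025166744480981173 yaw-jig deg 0.03542803958419886 z [ 0.0013  0.0007 -1.    ] F [ 0.0312 -0.5762 -1.1017] open 0.7014823131159036 19.995102882385254
[ 6.08677187e-01  3.29779470e-01 -5.76017215e-01  3.37875253e-04
 -6.63506626e-01  1.05607177e+00]
```

```bash
python3 -m creep '[[1,[0,0,0.03],[0,0,0]],[1,[0,0,0.016],[0,0,0]],[1,[0,0,0.006],[0,0,0]],[1,[0,0,0],[0,0,0]]]'; python3 st.py;  python3 -m creep '[[-1,[0,0,0],[0,0,0]],[-1,[0,0,0],[0,0,0]],[-1,[0,0,0],[0,0,0]],[-1,[0,0,0],[0,0,0]],[-1,[0,0,-0.06],[0,0,0]],[-1,[0,0,-0.1],[0,0,0]],[-1,[0,0,-0.1],[0,0,0]],[-1,[0,0,-0.1],[0,0,0]],[-1,[0,0,0],[0,0,0.091]],[-1,[0,0,0],[0,0,0.091]],[-1,[0,0,0],[0,0,0.091]],[-1,[0,0,0],[0,0,0.091]],[-1,[0,0,0],[0,0,0.091]],[-1,[0,0,0],[0,0,0.091]],[-1,[0,0,0],[0,0,0.091]],[-1,[0,0,0],[0,0,0.091]],[-1,[0,0,0],[0,0,0.091]],[-1,[0,0,0],[0,0,0.091]],[-1,[0,0,0],[0,0,0.09]]]'; python3 st.py
```

```text
clock: 9.3
position: [0.504, 0.1176, 0.0117]
eef_rot: [[0.996, 0.094, -0.0], [0.094, -0.996, -0.0], [-0.0, 0.0, -1.0]]
contact_force: [-3.3, 0.4, 8.1]
opening: 0.707
finger_force: 20.0
t 9.3 jig xyz 0.039350869479563316 0.13983378520920045 0.011665406181348276 yaw-jig deg 0.05077341860653049 z [-0.     -0.0002 -1.    ] F [-3.3287  0.4439  8.0871] open 0.7065682132253177 19.996769428253174
clock: 11.2
position: [0.504, 0.1176, 0.1009]
eef_rot: [[0.088, -0.996, -0.0], [-0.996, -0.088, -0.0], [0.0, 0.0, -1.0]]
contact_force: [0.6, -0.8, -0.0]
opening: 0.997
finger_force: 0.0
t 11.2 jig xyz 0.03941465597697101 0.13984334596362782 0.10094254277567619 yaw-jig deg -90.3085337436406 z [-0.0001 -0.0001 -1.    ] F [ 0.6248 -0.8309 -0.0091] open 0.9969846857912543 0.0
```

```bash
python3 -m creep '[[-1,[0,0,0],[0,0,-0.0035]],[-1,[0,0,0.1],[0,0,0]],[-1,[0,0,0.1],[0,0,0]],[-1,[0,0,0.1],[0,0,0]],[-1,[0,0,0.04],[0,0,0]],[-1,[0,0,0],[0,0,0]],[0.5,[0,0,0],[0,0,0]],[1,[0,0,0],[0,0,0]],[1,[0,0,0],[0,0,0]],[1,[0,0,0],[0,0,0]],[1,[0,0,0],[0,0,0]],[1,[0,0,0],[0,0,0]],[1,[0,0,0],[0,0,0]]]'; python3 st.py
```

```text
clock: 12.5
position: [0.5044, 0.1178, 0.0164]
eef_rot: [[0.1, -0.995, 0.001], [-0.995, -0.1, 0.0], [-0.0, -0.001, -1.0]]
contact_force: [-1.2, -0.6, 4.2]
opening: 0.545
finger_force: 20.0
t 12.5 jig xyz 0.039775418347001656 0.14000436907577532 0.01643859967980439 yaw-jig deg -89.64152863431049 z [ 0.0006  0.0003 -1.    ] F [-1.184  -0.6011  4.1787] open 0.5446941567620902 20.000278651714325
```

```bash
python3 -m creep '[[1,[0,0,-0.05],[0,0,0]],[1,[0,0,-0.1],[0,0,0]],[1,[0,0,-0.15],[0,0,0]],[1,[0,0,0],[0,0,-0.091]],[1,[0,0,0],[0,0,-0.091]],[1,[0,0,0],[0,0,-0.091]],[1,[0,0,0],[0,0,-0.091]],[1,[0,0,0],[0,0,-0.091]],[1,[0,0,0],[0,0,-0.091]],[1,[0,0,0],[0,0,-0.091]],[1,[0,0,0],[0,0,-0.091]],[1,[0,0,0],[0,0,-0.091]],[1,[0,0,0],[0,0,-0.091]],[1,[0,0,0],[0,0,-0.09]],[1,[0,0,0],[0,0,0]]]'; python3 st.py
```

```text
clock: 14.0
position: [0.5037, 0.1175, 0.0907]
eef_rot: [[0.995, 0.101, -0.001], [0.101, -0.995, -0.0], [-0.001, 0.0, -1.0]]
contact_force: [-0.3, -0.6, -1.6]
opening: 0.545
finger_force: 20.0
t 14.0 jig xyz 0.039052641487861674 0.13973721496629163 0.09069459812198509 yaw-jig deg 0.4575683503654266 z [-0.0008 -0.0003 -1.    ] F [-0.2685 -0.5874 -1.573 ] open 0.5447628837435805 19.99761790037155
```

```bash
python3 -m creep '[[1,[0,0,0],[0,0,0.005]],[1,[-0.045,0.1,0],[0,0,0]],[1,[-0.045,0.16,0],[0,0,0]],[1,[-0.045,0.16,0],[0,0,0]],[1,[-0.045,0.139,0],[0,0,0]],[1,[0,0,0],[0,0,0]],[1,[0,0,0],[0,0,0]],[1,[0,0,0.1],[0,0,0]],[1,[0,0,0.08],[0,0,0]],[1,[0,0,0.03],[0,0,0]],[1,[0,0,0],[0,0,0]],[1,[0,0,0],[0,0,0]]]'; python3 st.py
```

```text
clock: 15.2
position: [0.4727, -0.025, 0.039]
eef_rot: [[0.996, 0.092, 0.0], [0.092, -0.996, -0.0], [0.0, 0.0, -1.0]]
contact_force: [0.4, 0.1, -1.4]
opening: 0.547
finger_force: 20.0
t 15.2 jig xyz -0.005081218449212386 0.0007252366850043454 0.03903401040026311 yaw-jig deg -0.08600355696065515 z [ 0.0004 -0.0001 -1.    ] F [ 0.3906  0.1212 -1.407 ] open 0.5469240650532817 19.99968856573105
```

```bash
python3 -m creep '[[1,[0,0.003,0.01],[0,0,0]],[1,[0,0,0.01],[0,0,0]],[1,[0,0,0],[0,0,0]]]'; python3 st.py; python3 -m creep '[[1,[0.008,0,0],[0,0,0]],[1,[0.008,0,0],[0,0,0]],[1,[0.004,0,0],[0,0,0]],[1,[0,0,0],[0,0,0]]]';python3 st.py
```

```text
clock: 15.5
position: [0.4729, -0.0261, 0.0343]
eef_rot: [[0.996, 0.092, 0.002], [0.092, -0.996, 0.0], [0.002, -0.0, -1.0]]
contact_force: [-0.0, 1.6, 3.1]
opening: 0.55
finger_force: 20.0
t 15.5 jig xyz -0.005013823433749836 -0.0003750796404112299 0.0342632990493109 yaw-jig deg -0.09684433995596003 z [ 0.0017  0.0004 -1.    ] F [-0.003   1.5778  3.108 ] open 0.5496744661842353 20.000317990779877
clock: 15.9
position: [0.475, -0.0266, 0.0342]
eef_rot: [[0.996, 0.091, -0.003], [0.091, -0.996, -0.001], [-0.003, 0.001, -1.0]]
contact_force: [-10.3, 1.4, 17.2]
opening: 0.548
finger_force: 20.0
t 15.9 jig xyz -0.002959374838563222 -0.0010539257642375069 0.03424363070698683 yaw-jig deg -0.1328838063139907 z [-0.0032 -0.0009 -1.    ] F [-10.3293   1.4326  17.2182] open 0.5481517032735608 20.002093613147736
```

```bash
python3 -m creep '[[-1,[0,0,0],[0,0,0]],[-1,[0,0,0],[0,0,0]],[-1,[0,0,0],[0,0,0]],[-1,[0,0,0],[0,0,0]],[-1,[0,0,-0.08],[0,0,0]],[-1,[0,0,-0.12],[0,0,0]],[-1,[0,0,-0.14],[0,0,0]],[1,[-0.11,-0.003,0],[0,0,0]],[1,[-0.11,0,0],[0,0,0]],[1,[0,0,0],[0,0,0]],[1,[0,0,0],[0,0,0]],[1,[0,0,0],[0,0,0]],[1,[0,0,0],[0,0,0]]]' 10; python3 st.py
cat > m2.py <<'E'
import sys
from fit import *
np.set_printoptions(precision=4,suppress=True)
pj=np.load("jig.npy");zt=.054
S=[seg((-.024,-.031,zt),(-.024,.031,zt)),seg((.024,-.031,zt),(.024,.031,zt)),seg((-.024,-.031,zt),(.024,-.031,zt)),seg((-.024,.031,zt),(.024,.031,zt))]
S=[np.c_[-s[:,1],s[:,0],s[:,2]] for s in S]
c0=J(pj,(-.001,0,0))[0];o=[]
for n,b in (("scene",(310,150,390,270)),("top",(310,140,390,260))):
    i=arm.capture(n)
    p,s=fit(n,i,S,[c0[0],c0[1],pj[2]],[.01,.01,.1]);d=p[:2]-pj[:2];c,k=np.cos(pj[2]),np.sin(pj[2]);print(n,"sample in jig",c*d[0]+k*d[1],-k*d[0]+c*d[1],"yaw",np.rad2deg(p[2]-pj[2]))
    x0,y0,x1,y1=b;C=cv2.resize(i[y0:y1,x0:x1],None,fx=5,fy=5,interpolation=cv2.INTER_CUBIC)
    if len(sys.argv)>2:
        for q in S: cv2.polylines(C,[((proj(n,J(p,q))-[x0,y0]+.5)*5).astype(int)],False,(0,255,0),1)
    o.append(C)
cv2.imwrite(sys.argv[1],np.hstack(o))
E
python3 m2.py pics/s4.png
```

```text
clock: 17.2
position: [0.423, -0.03, 0.1184]
eef_rot: [[0.996, 0.092, -0.0], [0.092, -0.996, -0.0], [-0.0, 0.0, -1.0]]
contact_force: [0.6, 0.3, 0.1]
opening: 0.517
finger_force: 0.0
t 17.2 jig xyz -0.05506744895170436 0.0003860794530628278 0.11844838931410591 yaw-jig deg -0.10607953041488176 z [-0.0001 -0.0002 -1.    ] F [0.6268 0.2554 0.0842] open 0.5169058222764815 0.0
scene sample in jig -0.004536700276591678 -0.004495786854838774 yaw 2.5838907369604374
top sample in jig 0.009737240605483699 0.007385149886577175 yaw 5.729577951308233
```

View pics/s4.png

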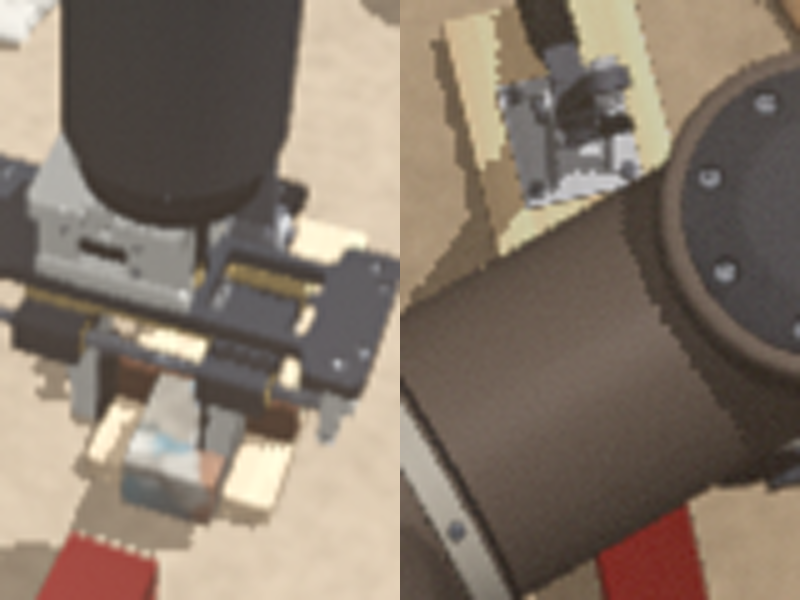

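The views are mostly blocked by the arm, so those fits don't count. The sample is quarter-turned on the jig at (170,450) in the left crop. Now I square it against the fence with the closed fingers, pushing on its front face.

```bash
python3 -m creep '[[1,[-0.01,0.001,0],[0,0,0]],[1,[0,0,0],[0,0,0]],[1,[0,0,0],[0,0,0]],[1,[0,0,0.1],[0,0,0]],[1,[0,0,0.1],[0,0,0]],[1,[0,0,0.1],[0,0,0]],[1,[0,0,0.06],[0,0,0]],[1,[0.016,0,0],[0,0,0]],[1,[0.016,0,0],[0,0,0]],[1,[0,0,0],[0,0,0]]]'; python3 st.py
```

```text
clock: 18.3
position: [0.4294, -0.0295, 0.0295]
eef_rot: [[0.996, 0.092, 0.002], [0.092, -0.996, 0.0], [0.002, -0.0, -1.0]]
contact_force: [-0.0, -0.6, -0.4]
opening: 0.007
finger_force: 0.0
t 18.3 jig xyz -0.04867160593047308 0.0003354019045587065 0.029475693309728896 yaw-jig deg -0.08490835483065301 z [ 0.0019  0.0005 -1.    ] F [-0.0474 -0.6117 -0.4155] open 0.007398142892139265 0.0
```

```bash
python3 -m creep '[[1,[0.008,0,0],[0,0,0]],[1,[0.006,0,0],[0,0,0]],[1,[0.004,0,0],[0,0,0]],[1,[0,0,0],[0,0,0]]]'; python3 st.py
```

```text
clock: 18.7
position: [0.4325, -0.0295, 0.0288]
eef_rot: [[0.996, 0.092, 0.001], [0.092, -0.996, 0.0], [0.001, -0.0, -1.0]]
contact_force: [0.5, -0.5, -0.7]
opening: 0.005
finger_force: 0.0
t 18.7 jig xyz -0.04554071516679697 7.186043663534765e-05 0.028797998120749593 yaw-jig deg -0.10484490584920761 z [ 0.0005  0.0002 -1.    ] F [ 0.4553 -0.546  -0.7313] open 0.005252733002045509 0.0
```

```bash
python3 -m creep '[[1,[0.006,0,0],[0,0,0]],[1,[0.006,0,0],[0,0,0]],[1,[0.004,0,0],[0,0,0]],[1,[0,0,0],[0,0,0]]]'; python3 st.py
```

```text
clock: 19.1
position: [0.4363, -0.0292, 0.0285]
eef_rot: [[0.996, 0.092, -0.0], [0.092, -0.996, -0.0], [-0.0, 0.0, -1.0]]
contact_force: [-0.1, -0.4, 0.2]
opening: 0.004
finger_force: 0.4
t 19.1 jig xyz -0.04176966913130037 -5.480421018602775e-06 0.028469073361292084 yaw-jig deg -0.11010057876907746 z [-0.0002 -0.0001 -1.    ] F [-0.1332 -0.3917  0.1863] open 0.0040158966631270426 0.3849027247633785
```

```bash
python3 -m creep '[[1,[0.006,0,0],[0,0,0]],[1,[0.004,0,0],[0,0,0]],[1,[0,0,0],[0,0,0]]]'; python3 -m creep '[[1,[0.004,0,0],[0,0,0]],[1,[0.004,0,0],[0,0,0]],[1,[0,0,0],[0,0,0]]]';python3 st.py
```

```text
clock: 19.4
position: [0.4365, -0.0296, 0.0281]
eef_rot: [[0.996, 0.091, -0.004], [0.091, -0.996, -0.001], [-0.004, 0.001, -1.0]]
contact_force: [-7.8, 0.5, 6.0]
opening: -0.0
finger_force: 3.8
clock: 19.7
position: [0.4366, -0.0299, 0.0277]
eef_rot: [[0.996, 0.091, -0.007], [0.091, -0.996, -0.002], [-0.007, 0.001, -1.0]]
contact_force: [-14.1, 2.7, 9.6]
opening: 0.007
finger_force: 6.5
t 19.7 jig xyz -0.04154566643586875 -0.0007079146831867676 0.027726300719001264 yaw-jig deg -0.1627317729706678 z [-0.0073 -0.0017 -1.    ] F [-14.1439   2.7245   9.6222] open 0.007393086929057183 6.535791305977909
```

```bash
python3 -m creep '[[1,[-0.05,0,0],[0,0,0]],[1,[-0.05,0,0],[0,0,0]],[1,[0,0,-0.15],[0,0,0]],[1,[0,0,-0.19],[0,0,0]],[1,[0,0,-0.19],[0,0,0]],[1,[0,0,-0.19],[0,0,0]],[1,[0,0,-0.19],[0,0,0]],[1,[0.115,-0.125,0],[0,0,0]],[1,[0.115,-0.125,0],[0,0,0]],[1,[0.115,-0.125,0],[0,0,0]],[1,[0.115,-0.125,0],[0,0,0]],[1,[0.115,-0.125,0],[0,0,0]],[1,[0.115,-0.125,0],[0,0,0]],[1,[0.115,-0.125,0],[0,0,0]],[1,[0.115,-0.125,0],[0,0,0]],[1,[0,0,0],[0,0,0]]]'; python3 st.py; python3 m2.py pics/s5.png 1
```

```text
clock: 21.3
position: [0.6236, 0.2426, 0.2537]
eef_rot: [[0.996, 0.094, -0.001], [0.094, -0.996, -0.001], [-0.001, 0.001, -1.0]]
contact_force: [0.0, -1.1, -0.7]
opening: 0.003
finger_force: 0.0
t 21.3 jig xyz 0.1701133681217119 0.253053461492979 0.2537159795630022 yaw-jig deg 0.007012979472932026 z [-0.0009 -0.0008 -1.    ] F [ 0.0433 -1.1498 -0.6888] open 0.00278822246160497 0.0
scene sample in jig -0.001116464666939635 -0.001718223639131882 yaw -1.72197158497171
top sample in jig -0.0008969545926141679 -0.002115777364666304 yaw -0.8928661291105662
```

View pics/s5.png

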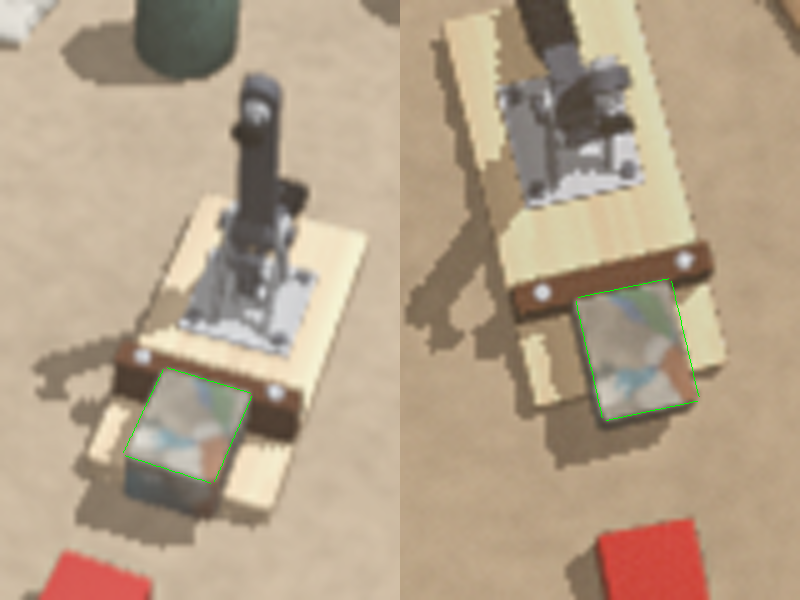

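```bash
cat > m3.py <<'E'
from fit import *
np.set_printoptions(precision=4,suppress=True)
pj=np.load("jig.npy");z=.018;zt=.054
F=[seg((.03,-.05,.048),(.03,-.03,.048)),seg((.03,.05,.048),(.03,.03,.048)),seg((.046,-.05,.048),(.046,.05,.048))]
E_=[seg((.05,-.05,z),(.195,-.05,z)),seg((.05,.05,z),(.195,.05,z)),seg((.195,-.05,z),(.195,.05,z))]
S=[seg((-.031,-.024,zt),(.031,-.024,zt)),seg((-.031,.024,zt),(.031,.024,zt)),seg((-.031,-.024,zt),(-.031,.024,zt)),seg((.031,-.024,zt),(.031,.024,zt))]
c0=J(pj,(-.001,-.002,0))[0]
for n in("scene","top"):
    im=np.mean([arm.capture(n).astype(float) for _ in range(3)],0).astype(np.float32)
    G=grads(im)
    for nm,s,p0 in(("fence",F,pj),("base",E_,pj),("all",F+E_,pj),("sample",S,[c0[0],c0[1],pj[2]]),("sides",S[:2],[c0[0],c0[1],pj[2]])):
        r=[differential_evolution(lambda p:-score(n,G,p,s),[(a-b,a+b) for a,b in zip(p0,(.006,.006,.06))],seed=k,popsize=12,maxiter=40).x for k in(0,1)]
        for p in r:
            d=p[:2]-pj[:2];c,k=np.cos(pj[2]),np.sin(pj[2]);print(n,nm,"jig xy mm",1e3*(c*d[0]+k*d[1]),1e3*(-k*d[0]+c*d[1]),"yaw",np.rad2deg(p[2]-pj[2]))
E
python3 m3.py
```

```text
scene fence jig xy mm 1.2677023461666335 -2.4362682097762325 yaw -0.2982810809625377
scene fence jig xy mm 1.25932822133339 -2.4301147914799186 yaw -0.31281107063041724
scene base jig xy mm 0.7115034158962054 -2.513336266441822 yaw 0.7862401556044043
scene base jig xy mm 0.7179384997038228 -2.50103764684192 yaw 0.7743595611622235
scene all jig xy mm 1.1611990827669612 -2.12086172121533 yaw 0.5390726961225708
scene all jig xy mm 1.3653171306382985 -2.2966446229417454 yaw 0.6385196321651349
scene sample jig xy mm -1.161571968898909 -1.7504779227682665 yaw -1.6016915208473743
scene sample jig xy mm -1.1176961661402391 -1.7162798033420448 yaw -1.7186032378264284
scene sides jig xy mm 1.582124974041685 -1.8119353950519133 yaw -1.8633769765517163
scene sides jig xy mm 1.5729432094019293 -1.8154583512804543 yaw -1.8622928665353495
top fence jig xy mm -1.3700780839810338 2.099691237021399 yaw -3.437746770784939
top fence jig xy mm -1.354059965482925 1.9138628502462351 yaw -3.437746770784939
top base jig xy mm -0.8589033911759895 -0.09270696134352703 yaw 0.18928312299286193
top base jig xy mm -0.8646140462232974 -0.09083572656021383 yaw 0.1877036557680999
top all jig xy mm -4.523909550425474 0.5777739757431982 yaw -0.05992577678396231
top all jig xy mm -4.518043824678718 0.4858523730326075 yaw -0.025675756690316142
top sample jig xy mm -0.8846666639611129 -2.1240783020242375 yaw -0.9522682173003103
top sample jig xy mm -0.8836678375302905 -2.120710811077084 yaw -0.9618993262680898
top sides jig xy mm -4.807774139556834 -2.1868348457840923 yaw -1.855409963799551
top sides jig xy mm -4.743973079911715 -2.171551358036799 yaw -1.7694094295405378
```

The pushed contact put the sample at x = -0.001 and y about -1 mm, which is where it belongs against the fence, and it looks square to the fence. Next I go behind the toe arm with a slight tilt to keep the gripper body clear.

```bash
python3 -m creep '[[1,[0,0.1,0],[0,0,0]],[1,[0,0.182,0],[0,0,0]],[1,[0,0.182,0],[0,0,0]],[1,[0,0.182,0],[0,0,0]],[1,[0,0.182,0],[0,0,0]],[1,[0,0.182,0],[0,0,0]],[1,[0,0,0],[0,0,0]],[1,[0,0,0.12],[0,0,0]],[1,[0,0,0.16],[0,0,0]],[1,[0,0,0.12],[0,0,0]],[1,[0,0,0.08],[0,0,0]],[1,[0,0,0],[0,-0.083,0]],[1,[0,0,0],[0,-0.083,0]],[1,[0,0,0],[0,0,0]]]'; python3 st.py
```

```text
clock: 23.1
position: [0.6455, -0.0124, 0.1325]
eef_rot: [[0.96, 0.091, -0.266], [0.088, -0.996, -0.025], [-0.267, 0.001, -0.964]]
contact_force: [-0.0, -0.7, -0.9]
opening: 0.006
finger_force: 0.0
t 23.1 jig xyz 0.1681553798337531 -0.0028834039691690294 0.1324865248681005 yaw-jig deg -0.13856269652029377 z [-0.2658 -0.0253 -0.9637] F [-0.0436 -0.7323 -0.8692] open 0.005937430886761598 0.0
```

```bash
python3 -m creep '[[1,[-0.0386,-0.006,0.0104],[0,0,0]],[1,[-0.0386,-0.004,0.0104],[0,0,0]],[1,[-0.0386,0,0.0104],[0,0,0]],[1,[-0.0386,0,0.0104],[0,0,0]],[1,[-0.0386,0,0.0104],[0,0,0]],[1,[-0.0386,0,0.0104],[0,0,0]],[1,[-0.0386,0,0.0104],[0,0,0]]]'; python3 st.py; python3 -m creep '[[1,[-0.0386,0,0.0104],[0,0,0]],[1,[-0.0386,0,0.0104],[0,0,0]],[1,[-0.0386,0,0.0104],[0,0,0]],[1,[-0.0386,0,0.0104],[0,0,0]]]'; python3 st.py
```

```text
clock: 23.8
position: [0.5777, -0.0159, 0.1372]
eef_rot: [[0.964, 0.092, -0.248], [0.089, -0.996, -0.023], [-0.249, -0.001, -0.968]]
contact_force: [8.4, 1.5, -1.7]
opening: 0.0
finger_force: 3.3
t 23.8 jig xyz 0.10029917181442727 5.895171028609189e-05 0.1372048268976687 yaw-jig deg -0.06294120320031521 z [-0.2482 -0.0225 -0.9684] F [ 8.432   1.5444 -1.7265] open 0.0004035103956364419 3.2842173613607883
clock: 24.2
position: [0.5343, -0.0202, 0.1363]
eef_rot: [[0.962, 0.092, -0.256], [0.089, -0.996, -0.023], [-0.257, -0.0, -0.966]]
contact_force: [0.4, -0.5, -0.5]
opening: 0.007
finger_force: 0.2
t 24.2 jig xyz 0.056646878770460984 -0.00016265061746968072 0.13628551995480545 yaw-jig deg -0.09926689509557743 z [-0.2562 -0.0235 -0.9663] F [ 0.3688 -0.5249 -0.4791] open 0.007427681529546614 0.20293066918384284
```

The force dropped to zero, so the clamp snapped. I retreat up and to the left, then check.

```bash
python3 -m creep '[[1,[-0.02,0,-0.08],[0,0,0]],[1,[-0.04,0,-0.16],[0,0,0]],[1,[-0.04,0,-0.16],[0,0,0]],[1,[-0.02,0,-0.08],[0,0,0]],[1,[0,-0.1,0],[0,0,0]],[1,[0,-0.19,0],[0,0,0]],[1,[0,-0.19,0],[0,0,0]],[1,[0,-0.19,0],[0,0,0]],[1,[0,-0.19,0],[0,0,0]],[1,[0,-0.19,0],[0,0,0]],[1,[0,0,0],[0,0,0]],[1,[0,0,0],[0,0,0]]]'; python3 st.py; python3 m2.py pics/s6.png; python3 - <<'E'
from h import *
for n in("scene","top"):
    arm.capture(n)
    for t in("sanding_block","dust_brush","marker"):print(n,t,[np.round(r["xy"],1) for r in arm.mark_of(n,t)][:1])
E
```

```text
clock: 25.4
position: [0.5119, 0.242, 0.259]
eef_rot: [[0.961, 0.094, -0.258], [0.09, -0.996, -0.025], [-0.26, 0.001, -0.966]]
contact_force: [-0.2, 0.2, -0.2]
opening: 0.004
finger_force: 0.0
t 25.4 jig xyz 0.05889591653787382 0.26297835433931566 0.2589566745792189 yaw-jig deg 0.013683680045571125 z [-0.2583 -0.0252 -0.9657] F [-0.2483  0.2109 -0.1538] open 0.004077122438459815 0.0
scene sample in jig 4.954243768963992e-06 -0.0017331245954494037 yaw -3.5148625535915823
top sample in jig -0.0006012008168217969 -0.002343973669111332 yaw -2.2479714741455163
scene sanding_block []
scene dust_brush [array([410.6, 219.1])]
scene marker [array([249.7, 235.8])]
top sanding_block [array([430.2, 207.8])]
top dust_brush [array([394.7, 146.6])]
top marker [array([257.4, 258.5])]
```

View pics/s6.png

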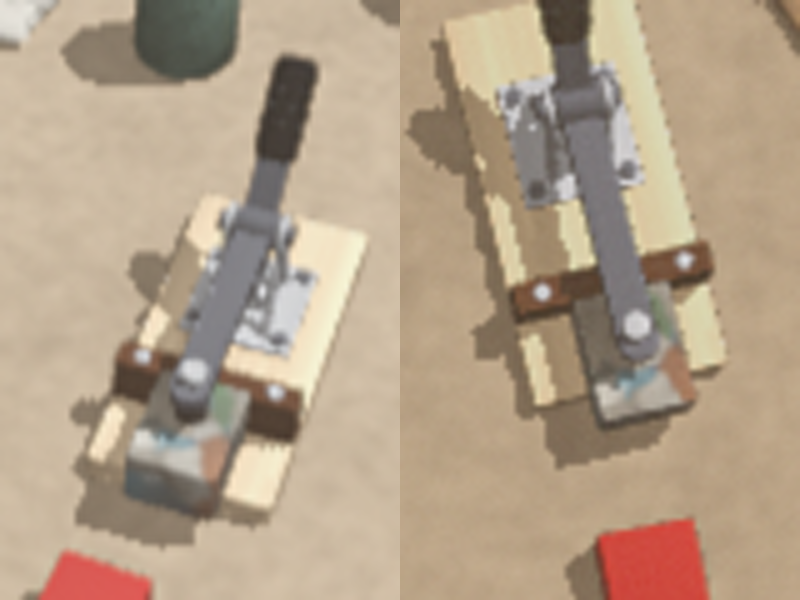

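The clamp is shut with the toe on the quarter-turned sample, at (192,385) in the left crop and (637,335) in the right. The sample is flush with the fence and the bystanders are untouched. I hand in now.

```bash
python3 -c "
from bench import arm
print(arm.hand_in())"
```

```text
the job is handed in; nothing more can be done
None
```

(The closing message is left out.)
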